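Pry open the kitchen tin and put the sugar pot away

TASK

Lever the lid of the flat metal tin open with the palette knife, by putting its blade into the slot in the tin's front under the lid and raising the lid until it falls back and stays open; the gripper itself must not touch the lid. Lay the knife back flat on the wooden board, then stand the squat sugar pot with the wooden knob upright inside the tin, setting it down gently on the floor of the tin. Leave the lid open and the mug, jar, pepper mill and oil bottle where they are.

Things in the scene. Friction and masses are not known exactly. Their poses are not given: they have to be found in the camera images.
- tin: Bare metal tin fixed to the table, 120 (x) x 170 (y) x 90 mm high, walls and floor 5 mm, room inside 110 x 160 mm. Origin: centre of its underside; z up; front = its -x side, roughly towards the robot; hinge along its far (+x) upper edge. A dark steel ledge 80 mm wide and 4 mm thick, top at z = 79 mm, sticks out 18 mm from the front wall just below the slot.
- slot (a point): Middle of the slot in the tin's front wall, at its outer face: (-60, 0, 84.5) mm in the tin's frame, axes as the tin's. The slot is 80 mm wide (y -40 to 40) and 11 mm high: from z = 79 mm (wall top and ledge) up to the underside of the shut lid at z = 90 mm; it opens into the tin.
- lid_hinge (a point): Middle of the lid's hinge axis: (60, 0, 90) mm in the tin's frame, fixed to the tin. Axes as the tin's; the lid turns about y.
- lid_front (a point): Middle of the lid's front lower edge, moving with the lid; 122 mm from the hinge axis. The lid is a plate 122 x 172 mm, 4 mm thick (7 mm in the middle), 0.15 kg, without handle; shut, its underside is level with the tin's rim (z = 90 mm) and its front edge overhangs the wall by 2 mm.
- lid (a joint): Angle of the lid in rad: 0 shut, 1.57 upright, 2.2 fully back against its stop. Light hinge: it falls shut below about 1.4 and falls back open by itself above about 1.65. It takes about 1 N at the front edge to raise.
- knife: Palette knife, 230 mm long, about 0.12 kg. Black handle x -75 to 30 mm, 22 mm wide, 24 mm high; stiff flat steel blade x 30 to 155 mm, 30 mm wide, 3 mm thick, round end, at half the handle's height (z = 12 mm). Origin: underside of the handle at the balance point (grip here); x towards the tip, z up. Lies flat on the board, tip pointing away from the robot.
- knife_tip (a point): End of the knife's blade, (155, 0, 12) mm in the knife's frame, axes as the knife's.
- board: Wooden chopping board fixed to the table, 280 (x) x 150 (y) x 15 mm. Origin: centre of its underside; top at z = 15 mm.
- pot: Squat white sugar pot with its lid fixed on, 68 mm across and 56 mm high, with an upright round wooden knob on top, 22 mm across, from z = 56 to 80 mm. About 0.25 kg. Origin: centre of its underside; z up.
- mug: White mug, 74 mm across, 90 mm high, handle on its +y side. Origin: centre of its underside. Not to be moved.
- jar: Glass jar with a wooden cap, 66 mm across, 110 mm high. Origin: centre of its underside. Not to be moved.
- mill: Dark wooden pepper mill, 54 mm across, 150 mm high. Origin: centre of its underside. Not to be moved.
- oil: Green glass oil bottle, 60 mm across, 190 mm high. Origin: centre of its underside. Not to be moved.
Things that resemble listed ones, but are neither listed nor needed, are in the scene too. What is shaped like the pot but yellow is not meant. Several things have the shape of the knife; the one meant has the colours described above.

How it is judged:
By the outcome, as a careful person would: the job done as asked, in the order asked, and still so for the second after the job is handed in, with the robot touching nothing.
It also fails if it takes over 69 s, if anything falls off the work surface, if the arm or the gripper's body presses on something with over 40 N, if the wrist force passes 120 N, or if a joint passes its speed limit or range.

ROBOT

A 6-joint arm with a two-finger parallel gripper is mounted at the origin on the work surface. World frame = base frame: x ahead of the robot, y to its left, z up, the work surface at z = 0. Lengths are in m, angles in rad, forces in N, time in s.
With the tool pointing down it reaches from about 0.35 to 0.975 m from the base axis. Payload 7.1 kg.
Tool frame: the origin (TCP) lies midway between the tips of the shut fingers; the grasp point (between the pads) lies 19 mm behind it; z points along the fingers, y is the line along which they close (so a half turn about z gives the same grasp; the last joint's range is limited). The gripper opens to 88 mm and grips with 3 to 60 N. Pads are 20 mm wide; open, the fingers measure 115 mm over their backs; the gripper's body (75 mm by 178 mm) begins 61 mm behind the grasp point.
Start: joints at [-1.277, 0.423, 1.63, -0, 1.089, -0.019], TCP at [0.192, -0.595, 0.223] pointing down, gripper open.
Joint ranges: [-3, 3], [-0.9, 2.11], [0.09, 2.58], [-1.31, 4.45], [0.11, 2.69], [-2.54, 2.54]. Speed limits (rad/s): [2.39, 2.39, 3.01, 3.14, 3.14, 3.14].

INTERFACE

Orientations are given as a unit quaternion [w, x, y, z].
In Python, from station import move_pose, movel, movej, command_gripper, wait, inverse_kinematics, read_camera, camera_info, MotionError, job_done, get_time, get_joint_pos, get_qvel, get_effort, get_tcp_pos, get_ee_rot, get_ft_force, get_ft_torque, get_grip_width, get_finger_force gives the robot as it stands. Calls block until the motion is done:
- move_pose(position, orientation): joint-space move of the TCP to a pose.
- movel(position, frame=None, v=0.15, until_force=None): straight line of the TCP; frame=None keeps the orientation; v is the mean speed in m/s. With until_force (N) it stops when the force on the tool has changed by that much, and returns True; else False.
- movej(angles): joint-space move.
- command_gripper(opening): opening from 0.0 (shut) to 1.0 (fully open); the grip force is fixed at half the most; returns when the fingers have stopped.
- wait(seconds).
- inverse_kinematics(position, orientation): joint angles nearest the present ones, or None.
- read_camera(name): name is "scene" or "top" or "wrist"; returns the picture (420x560x3 uint8, red, green, blue); there is no depth.
- camera_info(name): a dict with "intrinsics" (3x3 intrinsics, pixels), "T" (4x4, takes a point from camera to world coordinates); the wrist camera has in their place "tool_from_camera" (4x4, takes a point from camera to tool coordinates, whose origin is the TCP and whose axes are the flange's). Camera axes: x right, y up, looking along -z (the intrinsics and any distortion apply to the point x, -y, -z); pixel columns grow to the right and rows downward; lengths in m; the calibration is good to about 2 mm. A picture is of the moment at which its call begins: read the wrist's pose just before it. camera_info takes no time and is no camera call.
A pose or a line that the arm cannot do raises MotionError and nothing moves.
- job_done(): hands the job in; it is judged then, once.
Readings, each from a call of its own:
- get_time(): time.
- get_joint_pos(): joint angles.
- get_qvel(): joint speeds.
- get_effort(): joint torques, N m.
- get_tcp_pos(): TCP position.
- get_ee_rot(): TCP orientation.
- get_ft_force(): force on the tool from outside, world axes, zero at the start.
- get_ft_torque(): the same for the moment, N m.
- get_grip_width(): opening from 0.0 (shut) to 1.0 (fully open).
- get_finger_force(): force on a finger pad.
Only numpy, scipy, OpenCV 4.12 (cv2) and the standard library are available. Lean on these libraries where they do the work, as an engineer would, in place of code of your own. Each camera call takes 0.05 s, during which the arm holds its last target. There are 200 camera calls.

## Working session

There is one attempt and no reset: what is moved stays moved. The work goes in short steps, each a Python script; the robot and the scene stay as the last script left them, time stands still between calls to the robot, and variables do not carry over. Pictures are saved under pics/ and viewed, at most 13 in all, crops included, and the job is handed in when it is done.

```bash
ls; mkdir -p pics
python3 - <<'E'
from station import *
import cv2,numpy as np
a=read_camera("scene");b=read_camera("top")
cv2.imwrite("pics/scene.png",a[:,:,::-1]);cv2.imwrite("pics/top.png",b[:,:,::-1])
np.set_printoptions(precision=4,suppress=True)
for n in("scene","top","wrist"):print(n,camera_info(n))
print(get_time(),get_tcp_pos(),get_ee_rot())
E
```

```text
pics
scene {'intrinsics': array([[419.3827,   0.    , 277.4995],
       [  0.    , 419.3827, 209.2596],
       [  0.    ,   0.    ,   1.    ]]), 'T': array([[ 0.4829, -0.6324,  0.6057,  1.2319],
       [ 0.8757,  0.3467, -0.3362, -0.3371],
       [ 0.0026,  0.6927,  0.7212,  0.9477],
       [ 0.    ,  0.    ,  0.    ,  1.    ]])}
top {'intrinsics': array([[456.5724,   0.    , 279.4103],
       [  0.    , 456.5724, 208.6293],
       [  0.    ,   0.    ,   1.    ]]), 'T': array([[ 0.0152,  0.9906, -0.1362,  0.3532],
       [-0.9999,  0.0161,  0.0057,  0.0721],
       [ 0.0078,  0.1361,  0.9907,  1.172 ],
       [ 0.    ,  0.    ,  0.    ,  1.    ]])}
wrist {'intrinsics': array([[295.4199,   0.    , 284.4826],
       [  0.    , 295.4199, 207.8895],
       [  0.    ,   0.    ,   1.    ]]), 'tool_from_camera': array([[ 0.0001,  0.9709,  0.2396,  0.065 ],
       [ 1.    , -0.0003,  0.0008, -0.0006],
       [ 0.0009,  0.2396, -0.9709, -0.1629],
       [ 0.    ,  0.    ,  0.    ,  1.    ]])}
0.1 [ 0.1922 -0.5942  0.222 ] [-0.0007  0.9878  0.1558 -0.0001]
```

View pics/top.png

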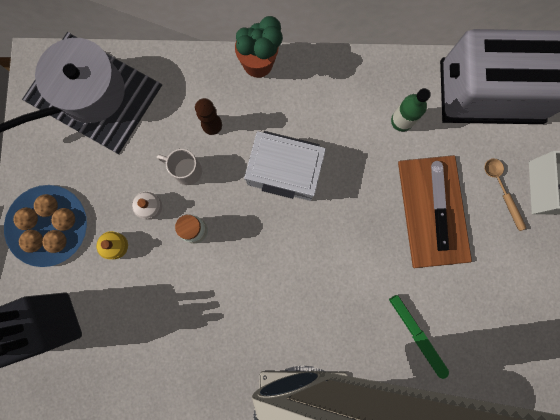

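View pics/scene.png

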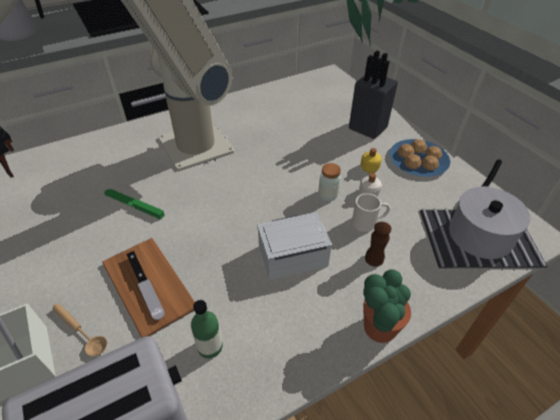

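Top view: tin at (286,164), pot at (146,206), board at (436,210) with the black-handled knife on it (handle (441,230), tip (437,163)). I'll zoom in to measure.

Run:
```python
import cv2
b=cv2.imread("pics/top.png")
def c(n,x0,x1,y0,y1,s):
    cv2.imwrite(n,cv2.resize(b[y0:y1,x0:x1],None,fx=s,fy=s,interpolation=cv2.INTER_CUBIC))
c("pics/c1.png",120,340,110,260,3.6)
c("pics/c2.png",390,490,140,280,4)
```

```text
(no output)
```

View pics/c1.png

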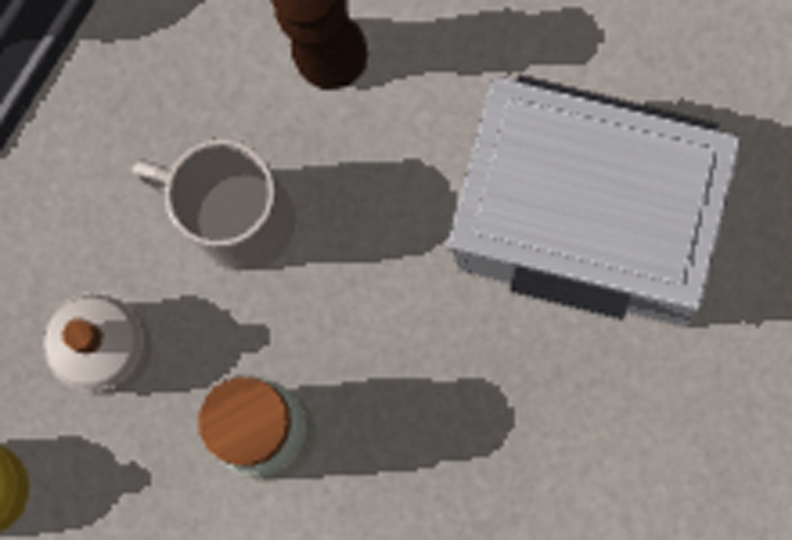

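View pics/c2.png

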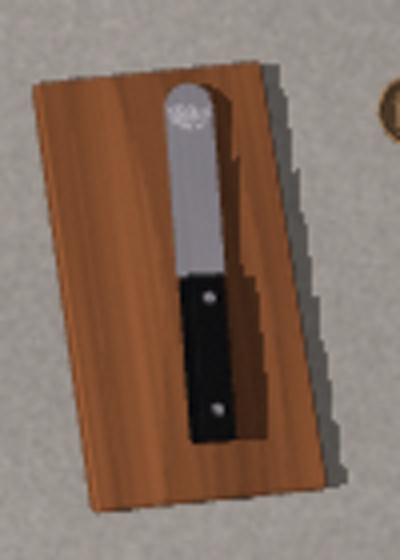

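```bash
cat > h.py <<'E'
from station import *
import numpy as np, cv2
from scipy.spatial.transform import Rotation as R
np.set_printoptions(precision=4,suppress=True)
def ray(px,z,K,T):
    d=T[:3,:3]@np.array([(px[0]-K[0,2])/K[0,0],-(px[1]-K[1,2])/K[1,1],-1.])
    return T[:3,3]+d*(z-T[2,3])/d[2]
def proj(p,K,T):
    c=T[:3,:3].T@(np.asarray(p)-T[:3,3])
    return np.array([K[0,2]+K[0,0]*c[0]/-c[2],K[1,2]-K[1,1]*c[1]/-c[2]])
def quat(Rm):
    q=R.from_matrix(Rm).as_quat();return [q[3],q[0],q[1],q[2]]
def wristT():
    p=get_tcp_pos();q=get_ee_rot();M=np.eye(4)
    M[:3,:3]=R.from_quat([q[1],q[2],q[3],q[0]]).as_matrix();M[:3,3]=p
    return M@camera_info("wrist")["tool_from_camera"]
E
python3 - <<'E'
from h import *
i=camera_info("top");K,T=i["intrinsics"],i["T"]
def f(pts,z,s,o): return np.array([ray(((x+.5)/s-.5+o[0],(y+.5)/s-.5+o[1]),z,K,T) for x,y in pts])
lid=f([(488,76),(738,138),(699,311),(450,246)],.094,3.6,(120,110))
print("lid",lid,lid.mean(0),[np.linalg.norm(lid[k]-lid[k-1]) for k in range(4)])
for a,b in((2,1),(3,0)): d=lid[b]-lid[a];print(np.arctan2(d[1],d[0]))
for a,b in((2,3),(1,0)): d=lid[b]-lid[a];print(np.arctan2(-d[0],d[1]))
print("jar",f([(243,421)],.11,3.6,(120,110)),"mug",f([(220,192)],.09,3.6,(120,110)))
print("pot",f([(81,335)],.08,3.6,(120,110)),f([(93,343)],.035,3.6,(120,110)))
o=(390,140)
h=f([(191,443),(236,439),(223,273),(180,275)],.039,4,o);print("handle",h)
t=f([(188,83)],.0285,4,o);print("tip",t)
m=(h[0]+h[1])/2;d=t[0]-m;print(m,np.arctan2(d[1],d[0]),np.linalg.norm(d[:2]))
print("board",f([(33,86),(258,62),(326,487),(95,512)],.015,4,o),f([(33,86),(258,62),(326,487),(95,512)],.015,4,o).mean(0))
E
```

```text
lid [[ 0.6922  0.1278  0.094 ]
 [ 0.652  -0.0418  0.094 ]
 [ 0.5332 -0.016   0.094 ]
 [ 0.5745  0.1506  0.094 ]] [0.613  0.0552 0.094 ] [np.float64(0.11993892365664197), np.float64(0.17431550996996203), np.float64(0.12150456718989748), np.float64(0.17161430489969678)]
-0.2135826084791944
-0.19072868085497413
-0.24272138288543815
-0.2331056832902609
jar [[0.4535 0.2804 0.11  ]] mug [[0.6097 0.3064 0.09  ]]
pot [[0.5124 0.3972 0.08  ]] [[0.5135 0.4019 0.035 ]]
handle [[ 0.4108 -0.3278  0.039 ]
 [ 0.4137 -0.3559  0.039 ]
 [ 0.5177 -0.3514  0.039 ]
 [ 0.516  -0.3243  0.039 ]]
tip [[ 0.6423 -0.337   0.0285]]
[ 0.4123 -0.3419  0.039 ] 0.021155692737058678 0.23005044302969116
board [[ 0.642  -0.2407  0.015 ]
 [ 0.6605 -0.388   0.015 ]
 [ 0.3857 -0.4209  0.015 ]
 [ 0.3678 -0.2743  0.015 ]] [ 0.514 -0.331  0.015]
```

```bash
cat >> h.py <<'E'
TIN=np.array([0.614,0.055,0.]);TY=-0.228
def down(yaw): c,s=np.cos(yaw),np.sin(yaw); return np.array([[c,s,0],[s,-c,0],[0,0,-1.]])
def tin(p,yaw=None): 
    c,s=np.cos(TY),np.sin(TY); return TIN+np.array([[c,-s,0],[s,c,0],[0,0,1]])@np.asarray(p,float)
KY=0.021; KG=np.array([0.487+.008,-0.3402,0.018])
E
python3 - <<'E'
from h import *
for fl in(0,np.pi):
    print(fl,inverse_kinematics(KG,quat(down(KY+fl))))
    for x in(-.25,-.2,-.09): 
        for z in (.0755,.2): print(x,z,inverse_kinematics(tin([x,0,z]),quat(down(TY+fl))))
E
```

```text
0 [-0.6219  0.6765  1.7772 -0.      0.6879  0.9278]
-0.25 0.0755 [ 0.2616  0.3618  2.2298 -0.      0.55    2.0604]
-0.25 0.2 [ 0.2616  0.0997  2.1447 -0.      0.8972  2.0604]
-0.2 0.0755 [ 0.207   0.4059  2.1387 -0.      0.597   2.0058]
-0.2 0.2 [ 0.207   0.1687  2.0601 -0.      0.9128  2.0058]
-0.09 0.0755 [ 0.1198  0.5101  1.9231 -0.      0.7084  1.9186]
-0.09 0.2 [ 0.1198  0.3165  1.8547 -0.      0.9704  1.9186]
3.141592653589793 [-0.6219  0.6765  1.7772 -0.      0.6879 -2.2137]
-0.25 0.0755 [ 0.2616  0.3618  2.2298 -0.      0.55   -1.0812]
-0.25 0.2 [ 0.2616  0.0997  2.1447 -0.      0.8972 -1.0812]
-0.2 0.0755 [ 0.207   0.4059  2.1387 -0.      0.597  -1.1358]
-0.2 0.2 [ 0.207   0.1687  2.0601 -0.      0.9128 -1.1358]
-0.09 0.0755 [ 0.1198  0.5101  1.9231 -0.      0.7084 -1.223 ]
-0.09 0.2 [ 0.1198  0.3165  1.8547 -0.      0.9704 -1.223 ]
```

Run:
```python
from h import *
q=quat(down(KY))
command_gripper(0.65)
move_pose(KG+[0,0,.1],q)
movel(KG+[0,0,.03],v=.15)
print(movel(KG,v=.06,until_force=8),get_tcp_pos())
command_gripper(0)
print(get_grip_width()*88,get_finger_force(),get_ft_force())
movel(KG+[0,0,.13],v=.15)
print(get_grip_width()*88,get_finger_force(),get_ft_force(),get_ft_torque())
# prealign for the tin, well in front of it
move_pose(tin([-.27,0,.16]),quat(down(TY)))
print(get_tcp_pos(),get_time(),get_ft_force())
a=read_camera("scene");b=read_camera("top")
cv2.imwrite("pics/s2f.png",a[:,:,::-1]);cv2.imwrite("pics/t2f.png",b[:,:,::-1])
A=cv2.resize(a[140:300,180:380],None,fx=2,fy=2,interpolation=cv2.INTER_CUBIC)
B=cv2.resize(b[120:300,190:390],None,fx=2,fy=2,interpolation=cv2.INTER_CUBIC)
W=np.zeros((360,800,3),np.uint8);W[:320,:400]=A;W[:,400:]=B
cv2.imwrite("pics/m2.png",W[:,:,::-1])
```

```text
False [ 0.4949 -0.3401  0.0177]
21.881139202839233 29.972102344036102 [ 0.1785 -0.3399  2.0161]
22.028909523878397 29.971847534179688 [-0.2438  0.0565 -0.7643] [ 0.0545 -0.0173  0.0099]
[0.3517 0.1158 0.1601] 6.95 [ 0.5269  0.5502 -0.4562]
```

View pics/m2.png

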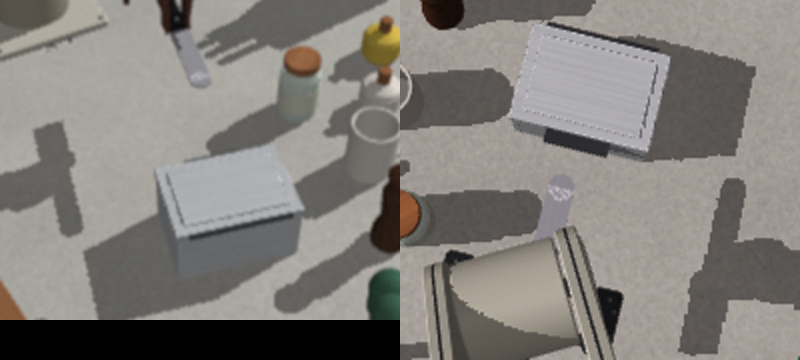

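The knife is held; its tip is at about (281,182) in the scene image and (270,209) in the top image. I'll triangulate it.

Run:
```python
from h import *
from scipy.optimize import least_squares
uv={"scene":(180+201/2,140+86/2),"top":(190+561/2-.25,120+177/2-.25)}
I={n:camera_info(n) for n in uv}
r=least_squares(lambda p:np.concatenate([proj(p,I[n]["intrinsics"],I[n]["T"])-uv[n] for n in uv]),[.5,.08,.17])
e=get_tcp_pos()+down(TY)@[.147,0,-.009]
print(r.x,r.fun,"expected",e,"in tin",(down(TY).T@(r.x-TIN)))
for n in uv: print(n,uv[n],proj(e,I[n]["intrinsics"],I[n]["T"]))
```

```text
[ 0.5293 -0.1642  0.3174] [-87.7385  -3.9953 -69.2294 -28.0531] expected [0.4948 0.0825 0.169 ] in tin [-0.033   0.2327 -0.3174]
scene (280.5, 183.0) [280.9388 182.8986]
top (470.25, 208.25) [272.1528 206.8632]
```

Run:
```python
from h import *
movel(tin([-.255,0,.0755]),v=.15)
hit=movel(tin([-.190,0,.0755]),v=.05,until_force=4)
print(hit,get_tcp_pos(),down(TY).T@(get_tcp_pos()-TIN),get_ft_force(),get_time())
if not hit:
    f0=get_ft_force()
    print(movel(tin([-.190,0,.0955]),v=.04,until_force=8),get_ft_force()-f0,get_ft_torque())
a=read_camera("scene");b=read_camera("top")
A=cv2.resize(a[140:300,180:380],None,fx=2,fy=2,interpolation=cv2.INTER_CUBIC)
B=cv2.resize(b[120:300,190:390],None,fx=2,fy=2,interpolation=cv2.INTER_CUBIC)
W=np.zeros((360,800,3),np.uint8);W[:320,:400]=A;W[:,400:]=B
cv2.imwrite("pics/m3.png",W[:,:,::-1])
```

```text
False [0.4286 0.0979 0.0755] [-0.1903  0.0001 -0.0755] [-0.8788 -0.1878 -0.8196] 9.225
False [ 0.8624  0.3909 -1.2491] [0.0859 0.1467 0.0119]
```

View pics/m3.png

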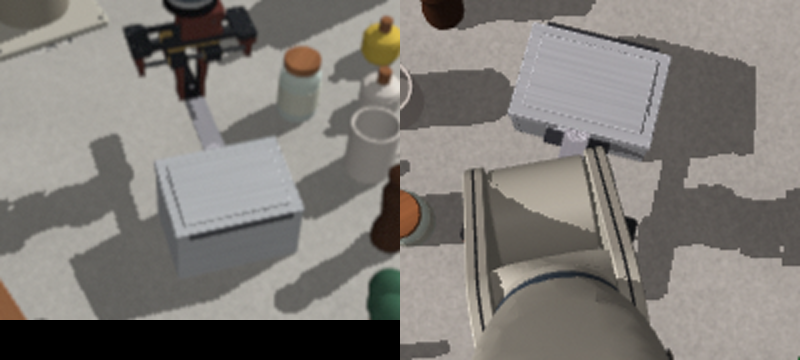

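```bash
cat >> h.py <<'E'
def arc(ths,r=.103,v=.1):
    for t in ths:
        movel(tin([.060-r*np.cos(t)-.147,0,.090+r*np.sin(t)-.0105]),v=v)
        print(round(t,2),get_ft_force(),get_ft_torque(),get_grip_width()*88)
E
python3 - <<'E'
from h import *
arc([.3,.5,.7,.9])
a=read_camera("scene");b=read_camera("top")
A=cv2.resize(a[140:300,180:380],None,fx=2,fy=2,interpolation=cv2.INTER_CUBIC)
B=cv2.resize(b[120:300,190:390],None,fx=2,fy=2,interpolation=cv2.INTER_CUBIC)
W=np.zeros((360,800,3),np.uint8);W[:320,:400]=A;W[:,400:]=B
cv2.imwrite("pics/m4.png",W[:,:,::-1]);print(get_time())
E
```

```text
0.3 [-0.3044  0.6274 -2.2027] [0.0643 0.1301 0.0399] 21.71247629526206
0.5 [ 1.2333 -0.0406 -1.7402] [0.1192 0.1448 0.0583] 21.675436087781836
0.7 [-1.175   0.6327 -1.8961] [0.1196 0.1189 0.0077] 22.14735774018455
0.9 [-0.0437 -0.7779 -0.5295] [0.1096 0.055  0.1088] 21.857894116330097
11.45
```

View pics/m4.png

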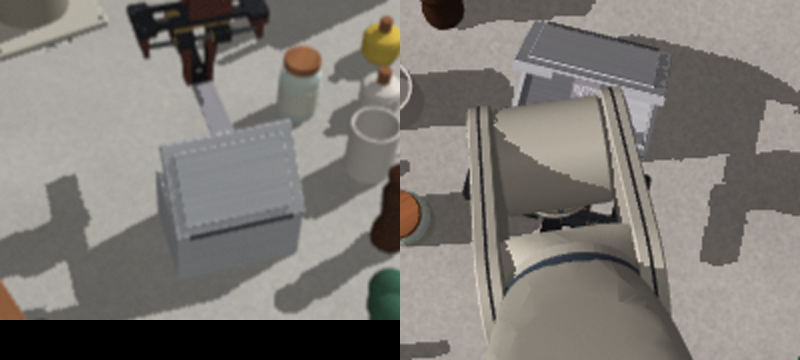

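Run:
```python
from h import *
arc([1.1,1.3,1.5,1.7,1.9])
wait(.3)
movel(tin([-.20,0,.22]),v=.2)
q=quat(down(KY))
move_pose(KG+[0,0,.13],q)
movel(KG+[0,0,.02],v=.15)
print(movel(KG+[0,0,.0005],v=.03,until_force=4),get_tcp_pos(),get_ft_force())
a=read_camera("scene");b=read_camera("top");print(get_time())
A=cv2.resize(a[140:300,180:380],None,fx=2,fy=2,interpolation=cv2.INTER_CUBIC)
B=cv2.resize(a[220:360,80:280],None,fx=2,fy=2,interpolation=cv2.INTER_CUBIC)
W=np.zeros((600,800,3),np.uint8);W[:320,:400]=A;W[:280,400:]=B
W[320:600,:400]=cv2.resize(b[100:240,220:420],None,fx=2,fy=2);W[320:600,400:]=cv2.resize(b[140:280,360:560],None,fx=2,fy=2)
cv2.imwrite("pics/m5.png",W[:,:,::-1])
```

```text
1.1 [ 0.758   0.6348 -0.855 ] [ 0.0958  0.0751 -0.0006] 21.899007659585024
1.3 [-0.0495 -0.1702 -0.7336] [ 0.0351 -0.0015  0.003 ] 21.831833941468947
1.5 [ 0.099   0.5305 -0.6101] [ 0.0418  0.0072 -0.0097] 21.70898220786016
1.7 [-0.8686  0.7431 -0.2044] [ 0.0213  0.047  -0.0063] 22.015270854416976
1.9 [-0.9929 -0.6171  0.501 ] [ 0.0011 -0.0516 -0.0456] 22.045252344052535
True [ 0.4946 -0.3399  0.0182] [-0.8286  0.538   3.7248]
17.7417
```

View pics/m5.png

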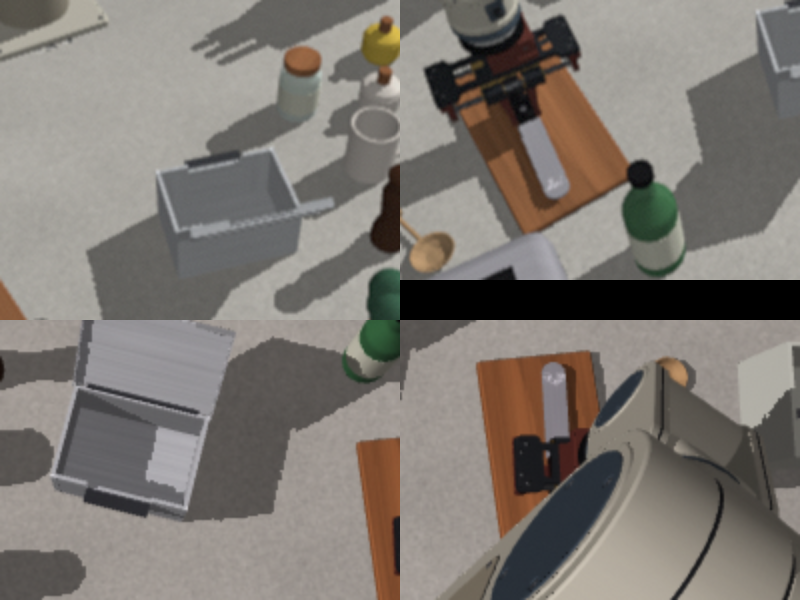

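Lid fully back and open ((255,360) in the lower left), knife flat on the board. Release and go to the pot.

Run:
```python
from h import *
command_gripper(0.65)
movel(KG+[0,0,.16],v=.2)
P=np.array([.5126,.3985,.17])
best=None
for y in(TY,TY+np.pi):
    print(inverse_kinematics(P,quat(down(y))),inverse_kinematics(tin([-.005,0,.07]),quat(down(y))))
move_pose(P,quat(down(TY+np.pi)))
T=wristT();w=read_camera("wrist");K=camera_info("wrist")["intrinsics"]
np.save("wT.npy",T)
print(get_tcp_pos(),get_time(),"knob px",proj([.5126,.3985,.08],K,T),"rim",proj([.5126,.3985,.056],K,T))
cv2.imwrite("pics/w6.png",w[:,:,::-1])
```

```text
[ 0.6425  0.5174  1.6104 -0.      1.0138  2.4413] [ 0.0724  0.6059  1.7432 -0.      0.7925  1.8712]
[ 0.6425  0.5174  1.6104 -0.      1.0138 -0.7003] [ 0.0724  0.6059  1.7432 -0.      0.7925 -1.2704]
[0.5131 0.3978 0.17  ] 22.075 knob px [284.3545 210.4795] rim [284.3479 204.2994]
```

View pics/w6.png

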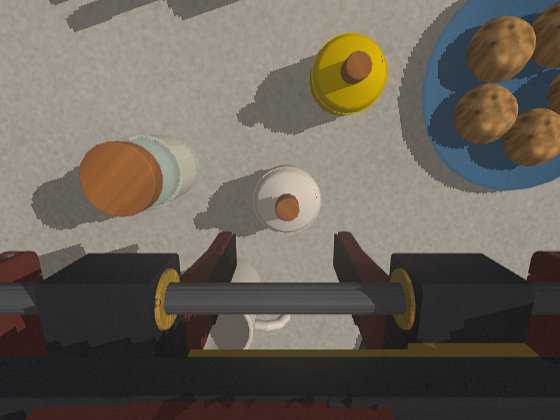

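The pot's knob is at about (287,208), 3 px from the prediction, so I'll grasp.

Run:
```python
from h import *
K=camera_info("wrist")["intrinsics"]
p=ray((287,208),.08,K,np.load("wT.npy"));print(p)
p[2]=.060
movel(p+[0,0,.04],v=.15)
print(movel(p,v=.04,until_force=4),get_tcp_pos())
zg=get_tcp_pos()[2]
command_gripper(0)
print(get_grip_width()*88,get_finger_force())
f0=get_ft_force()
movel([p[0],p[1],.22],v=.15)
wait(.2)
print(get_grip_width()*88,get_ft_force()-f0,get_time())
q=quat(down(TY+np.pi))
t=tin([-.008,0,0])
move_pose([t[0],t[1],.22],q)
movel([t[0],t[1],zg+.025],v=.12)
wait(.2)
hit=movel([t[0],t[1],zg+.002],v=.015,until_force=2)
print(hit,get_tcp_pos(),zg,get_ft_force(),get_time(),get_grip_width()*88)
a=read_camera("scene");b=read_camera("top")
W=np.zeros((300,800,3),np.uint8);W[:,:400]=cv2.resize(a[150:300,230:430],None,fx=2,fy=2);W[:,400:]=cv2.resize(b[80:230,190:390],None,fx=2,fy=2)
cv2.imwrite("pics/m7.png",W[:,:,::-1])
```

```text
[0.5109 0.4013 0.08  ]
False [0.5111 0.4014 0.0603]
21.186987174770564 29.984031915664673
21.539192065495207 [ 0.1327  0.8483 -2.7498] 25.9083
True [0.6061 0.0567 0.0649] 0.06030282757164748 [ 0.5997 -0.5519  5.5485] 29.9417 21.286848928841835
```

View pics/m7.png

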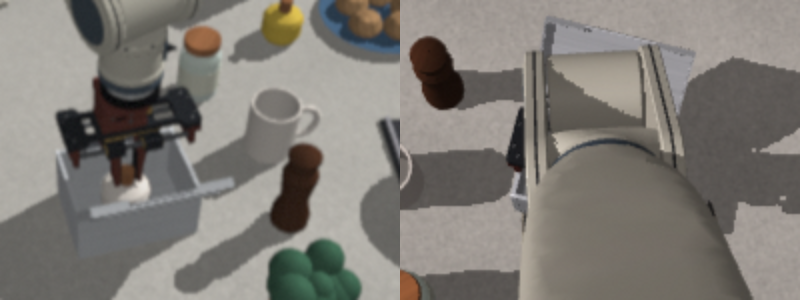

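The pot is on the tin floor (4.6 mm above its pick height) and the lid is open. Release and retreat.

Run:
```python
from h import *
command_gripper(0.5)
p=get_tcp_pos()
movel([p[0],p[1],.24],v=.12)
move_pose([.38,.05,.28],get_ee_rot())
wait(.5)
a=read_camera("scene");b=read_camera("top");print(get_time())
W=np.zeros((600,800,3),np.uint8);W[:]=0
W[:420,:560]=a;W[:,560:]=0
W[420:600,:240]=b[90:270,190:430];W[420:600,250:430]=b[110:290,380:560];W[420:600,440:640]=b[90:270,90:290]
cv2.imwrite("pics/m8.png",W[:,:,::-1])
```

```text
33.725
```

View pics/m8.png

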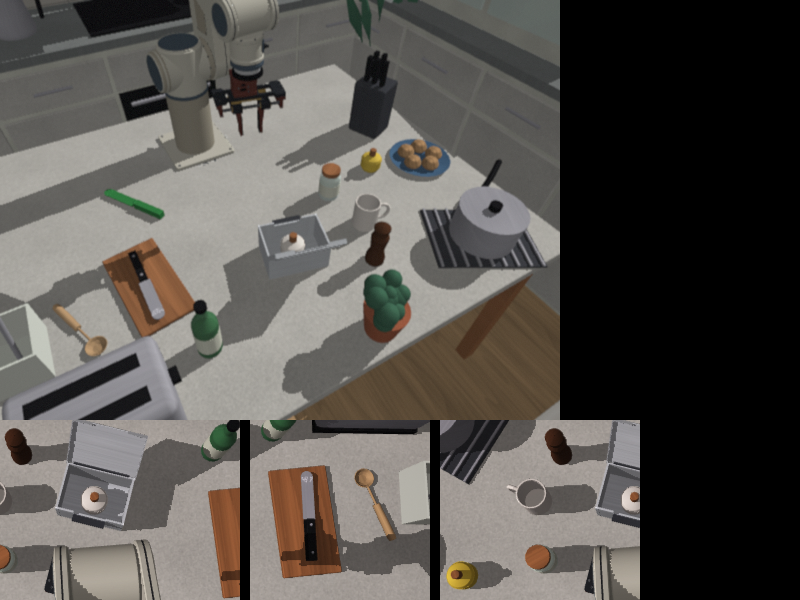

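Everything is as wanted: pot upright in the tin (scene (293,243)), lid open, knife flat on the board, and the other things not moved.

```bash
python3 -c "
from station import *
print(job_done())"
```

```text
the job is handed in; nothing more can be done
None
```

The job is handed in at about 34 s of the 69 s allowed: the knife levered the lid open and lies flat on the board again, the sugar pot stands upright on the tin's floor, and the final pictures show the lid still open and the mug, jar, pepper mill and oil bottle where they were.

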